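# Transfer a row of sample bottles to the meter's reading rack in the same order

## Robot

A 6-joint arm with a two-finger parallel gripper is mounted at the origin on the work surface. World frame = base frame: x ahead of the robot, y to its left, z up, the work surface at z = 0. Lengths are in m, angles in rad, forces in N, time in s.
With the tool pointing down it reaches from about 0.375 to 0.75 m from the base axis. Payload 9 kg.
Tool frame: the origin (TCP) lies on the centre line of the jaws, within the pads' length; the fingertips stand 19 mm ahead of it and the grasp point (between the pads) is the TCP; z points along the fingers, y is the line along which they close (so a half turn about z gives the same grasp; the last joint's range is limited). The gripper opens to 85 mm and grips with 20 to 120 N. Pads are 22 mm wide; open, the fingers measure 114 mm over their backs; the gripper's body (76 mm by 85 mm) begins 54 mm behind the grasp point. The pads swing forward as they close: fully open they stand 13 mm farther back than shut.
Start: joints at [1.091, 0.104, 0.097, 1.564, 0, 1.353], TCP at [0.155, 0.58, 0.25] pointing down, gripper open.
Joint ranges: [-2.99, 2.99], [-0.84, 1.86], [-1.1, 1.16], [-1.84, 2.11], [-1.51, 1.56], [-3.14, 3.14]. Speed limits (rad/s): [2.22, 2.22, 2.57, 3.14, 3.14, 3.14].

## Interface

Orientations are given as a rotation vector (axis times angle).
In Python, from rig import robot gives the robot as it stands. The module is installed in compiled form; this text tells all that it offers.
- The arm moves only by the tool apply_moves, never from a script. Its argument "increments" is a list of rows, each a list of 7 numbers: the shift along the tool's x, y, z in units of 50 mm (1.0 is 50 mm), then the turn, a rotation vector about the tool's x, y, z in units of pi rad (1.0 is pi rad), then the finger opening in mm, from 0 to 85.4. A call has 1 to 12 rows; each row shifts and turns the commanded pose from where the row before left it, along the tool's axes as they then stand; what a row does not reach is not made up. A row lasts 1/8 s, in which the tool goes at most 62.5 mm and 10.7 degrees, less where a joint would pass 70% of its speed; a pose out of reach is approached as far as the arm can. A call with a number of a shift or a turn outside -1 to 1 is refused whole. A call with a gripper value outside its range is refused whole. The fingers move at their own pace and stop on an object; "squeeze" is the grip in N (left out, the last holds). Time passes only in rows, so rows that do not move let the fingers close. It gives the time, the measured TCP pose, the force, the opening and the grip force at its end, in the units of the state.
- robot.observe(): the state, without advancing time (a new reading comes with each control period).
- robot.get_image(name): name is "scene" or "side" or "wrist"; returns a dict with "frame" (480x640x3 uint8, red, green, blue), "vertical_fov" (degrees; the focal length in pixels is half the picture's height over the tangent of half this angle, whatever the lens; pixels are square), "cx", "cy" (the principal point, pixels), "dist_coeffs" ([k1, k2, p1, p2, k3] as OpenCV has them; the pictures are not rectified), "R" (3x3) and "t" (3): a world point X has camera coordinates R X + t. Camera axes: x right, y down, z forward; pixel columns grow to the right and rows downward; lengths in m; the calibration is good to about 2 mm. A picture is of the moment at which its call begins. There is no depth.
- robot.hand_in(): hands the job in; it is judged then, once.
The state is a dict: "time_s": time; "q": joint angles; "dq": joint speeds; "joint_torque": joint torques, N m; "tcp_pos": TCP position; "orientation": TCP orientation; "force": force on the tool from outside, world axes, zero at the start; "wrist_torque": the same for the moment, N m; "finger_gap": finger opening in m; "finger_force": force on a finger pad.
Only numpy, scipy, OpenCV 4.12 (cv2) and the standard library are available. Lean on these libraries where they do the work, as an engineer would, in place of code of your own. Each camera call takes 0.05 s, during which the arm holds its last target. There are 200 camera calls.

## Task

Move the four sample bottles from the grey plastic carrier to the empty aluminium reading rack in the same order, counting from the handle of each: the bottle next to the carrier's handle goes into the compartment next to the rack's handle, and so on to the far end. Carry each one upright straight across to its place, without standing it on the bench, and set it down gently, upright in its compartment. Leave the other things on the bench as they are.

Things in the scene. Friction and masses are not known exactly. Their poses are not given: they have to be found in the camera images.
- carrier: Grey plastic carrier holding the four bottles at the start, one per compartment, shapes in any order. 236 x 62 mm, long axis x. Four 54 mm square compartments centred at x = -87, -29, 29, 87 mm, y = 0; floor 8 mm, wall tops 22 mm above the origin. Loop handle sticks out 30 mm at the -x end, 16 mm up. Fixed, any yaw, left or right of the robot. Origin: centre of underside.
- reading_rack: Aluminium reading rack with a steel wire handle, empty at the start. 236 x 62 mm, long axis x. Four 54 mm square compartments centred at x = -87, -29, 29, 87 mm, y = 0; floor 8 mm, wall tops 22 mm above the origin. Loop handle sticks out 30 mm at the -x end, 16 mm up. Fixed, any yaw, left or right of the robot. Origin: centre of underside.
- tall_vial: White plastic sample vial, round, 34 mm diameter, 88 mm tall with its grey cap (31 mm across, above 70 mm). About 70 g. Grip it across the straight lower part, about 46 mm above its underside. Its origin is the centre of its underside, z up.
- wide_jar: White plastic sample jar, round, 38 mm diameter, 68 mm tall; its grey lid is as wide as the jar (above 48 mm). About 80 g. Grip it across the straight lower part, about 46 mm above its underside. Its origin is the centre of its underside, z up.
- necked_bottle: White plastic sample bottle, round, 36 mm diameter up to 60 mm, with sloping shoulder and a narrow grey cap (20 mm across), 84 mm tall. About 70 g. Grip it across the straight lower part, about 46 mm above its underside. Its origin is the centre of its underside, z up.
- square_bottle: White plastic sample bottle, 34 x 34 mm square up to 60 mm, round grey cap (29 mm across), 78 mm tall; sides along its x and y, turned at most 0.12 rad from the carrier's at the start. About 80 g. Grip it across the straight lower part, about 46 mm above its underside. Its origin is the centre of its underside, z up.
- sample_cup: Bystander: small open green plastic cup, 36 mm across, 36 mm tall, standing beside the carrier. Not part of the job. Origin: centre of its underside.
- press_die: Bystander: steel powder press, disc 32 mm across with a stem and black knob, 34 mm tall, standing beside the carrier. Not part of the job. Origin: centre of its underside.
- weigh_dish: Bystander: shallow square aluminium dish, 44 x 44 x 10 mm, lying beside the reading rack. Not part of the job. Origin: centre of its underside.
- beaker: Bystander: small glass beaker, 48 mm across, 60 mm tall, standing towards the back of the bench. Not part of the job. Origin: centre of its underside.
Things that resemble listed ones, but are neither listed nor needed, are in the scene too. Leave any pink, purple or red look-alike of the necked_bottle alone.

How it is judged:
At the end, for the whole second after the job is handed in: Each compartment of the rack holds one bottle, on its floor (within 6 mm), within 27 mm of its centre along and across, upright within 0.1 rad, at rest, released. Order is watched on the way: a rack compartment must not be filled while its counterpart in the carrier is (((x of tall_vial in the frame of reading_rack between -0.114 and -0.06 m and y of tall_vial in the frame of reading_rack between -0.027 and 0.027 m and z of tall_vial in the frame of reading_rack below 0.014 m) or (x of wide_jar in the frame of reading_rack between -0.114 and -0.06 m and y of wide_jar in the frame of reading_rack between -0.027 and 0.027 m and z of wide_jar in the frame of reading_rack below 0.014 m) or (x of necked_bottle in the frame of reading_rack between -0.114 and -0.06 m and y of necked_bottle in the frame of reading_rack between -0.027 and 0.027 m and z of necked_bottle in the frame of reading_rack below 0.014 m) or (x of square_bottle in the frame of reading_rack between -0.114 and -0.06 m and y of square_bottle in the frame of reading_rack between -0.027 and 0.027 m and z of square_bottle in the frame of reading_rack below 0.014 m)) and ((x of tall_vial in the frame of reading_rack between -0.056 and -0.002 m and y of tall_vial in the frame of reading_rack between -0.027 and 0.027 m and z of tall_vial in the frame of reading_rack below 0.014 m) or (x of wide_jar in the frame of reading_rack between -0.056 and -0.002 m and y of wide_jar in the frame of reading_rack between -0.027 and 0.027 m and z of wide_jar in the frame of reading_rack below 0.014 m) or (x of necked_bottle in the frame of reading_rack between -0.056 and -0.002 m and y of necked_bottle in the frame of reading_rack between -0.027 and 0.027 m and z of necked_bottle in the frame of reading_rack below 0.014 m) or (x of square_bottle in the frame of reading_rack between -0.056 and -0.002 m and y of square_bottle in the frame of reading_rack between -0.027 and 0.027 m and z of square_bottle in the frame of reading_rack below 0.014 m)) and ((x of tall_vial in the frame of reading_rack between 0.002 and 0.056 m and y of tall_vial in the frame of reading_rack between -0.027 and 0.027 m and z of tall_vial in the frame of reading_rack below 0.014 m) or (x of wide_jar in the frame of reading_rack between 0.002 and 0.056 m and y of wide_jar in the frame of reading_rack between -0.027 and 0.027 m and z of wide_jar in the frame of reading_rack below 0.014 m) or (x of necked_bottle in the frame of reading_rack between 0.002 and 0.056 m and y of necked_bottle in the frame of reading_rack between -0.027 and 0.027 m and z of necked_bottle in the frame of reading_rack below 0.014 m) or (x of square_bottle in the frame of reading_rack between 0.002 and 0.056 m and y of square_bottle in the frame of reading_rack between -0.027 and 0.027 m and z of square_bottle in the frame of reading_rack below 0.014 m)) and ((x of tall_vial in the frame of reading_rack between 0.06 and 0.114 m and y of tall_vial in the frame of reading_rack between -0.027 and 0.027 m and z of tall_vial in the frame of reading_rack below 0.014 m) or (x of wide_jar in the frame of reading_rack between 0.06 and 0.114 m and y of wide_jar in the frame of reading_rack between -0.027 and 0.027 m and z of wide_jar in the frame of reading_rack below 0.014 m) or (x of necked_bottle in the frame of reading_rack between 0.06 and 0.114 m and y of necked_bottle in the frame of reading_rack between -0.027 and 0.027 m and z of necked_bottle in the frame of reading_rack below 0.014 m) or (x of square_bottle in the frame of reading_rack between 0.06 and 0.114 m and y of square_bottle in the frame of reading_rack between -0.027 and 0.027 m and z of square_bottle in the frame of reading_rack below 0.014 m)) and angle between each of tall_vial, wide_jar, necked_bottle, square_bottle's own z axis and vertical below 0.1 rad and linear speed of each of tall_vial, wide_jar, necked_bottle, square_bottle below 0.02 m/s and contact force between each of tall_vial, wide_jar, necked_bottle, square_bottle and the fingers below 0.05 N); the robot touches nothing.
It fails at once if a bottle was put into a compartment of the reading rack whose counterpart in the carrier (same number from the handle) still holds its bottle: wrong order ((((x of tall_vial in the frame of carrier between -0.114 and -0.06 m and y of tall_vial in the frame of carrier between -0.027 and 0.027 m and z of tall_vial in the frame of carrier below 0.028 m) or (x of wide_jar in the frame of carrier between -0.114 and -0.06 m and y of wide_jar in the frame of carrier between -0.027 and 0.027 m and z of wide_jar in the frame of carrier below 0.028 m) or (x of necked_bottle in the frame of carrier between -0.114 and -0.06 m and y of necked_bottle in the frame of carrier between -0.027 and 0.027 m and z of necked_bottle in the frame of carrier below 0.028 m) or (x of square_bottle in the frame of carrier between -0.114 and -0.06 m and y of square_bottle in the frame of carrier between -0.027 and 0.027 m and z of square_bottle in the frame of carrier below 0.028 m)) and ((x of tall_vial in the frame of reading_rack between -0.114 and -0.06 m and y of tall_vial in the frame of reading_rack between -0.027 and 0.027 m and z of tall_vial in the frame of reading_rack below 0.028 m) or (x of wide_jar in the frame of reading_rack between -0.114 and -0.06 m and y of wide_jar in the frame of reading_rack between -0.027 and 0.027 m and z of wide_jar in the frame of reading_rack below 0.028 m) or (x of necked_bottle in the frame of reading_rack between -0.114 and -0.06 m and y of necked_bottle in the frame of reading_rack between -0.027 and 0.027 m and z of necked_bottle in the frame of reading_rack below 0.028 m) or (x of square_bottle in the frame of reading_rack between -0.114 and -0.06 m and y of square_bottle in the frame of reading_rack between -0.027 and 0.027 m and z of square_bottle in the frame of reading_rack below 0.028 m))) or (((x of tall_vial in the frame of carrier between -0.056 and -0.002 m and y of tall_vial in the frame of carrier between -0.027 and 0.027 m and z of tall_vial in the frame of carrier below 0.028 m) or (x of wide_jar in the frame of carrier between -0.056 and -0.002 m and y of wide_jar in the frame of carrier between -0.027 and 0.027 m and z of wide_jar in the frame of carrier below 0.028 m) or (x of necked_bottle in the frame of carrier between -0.056 and -0.002 m and y of necked_bottle in the frame of carrier between -0.027 and 0.027 m and z of necked_bottle in the frame of carrier below 0.028 m) or (x of square_bottle in the frame of carrier between -0.056 and -0.002 m and y of square_bottle in the frame of carrier between -0.027 and 0.027 m and z of square_bottle in the frame of carrier below 0.028 m)) and ((x of tall_vial in the frame of reading_rack between -0.056 and -0.002 m and y of tall_vial in the frame of reading_rack between -0.027 and 0.027 m and z of tall_vial in the frame of reading_rack below 0.028 m) or (x of wide_jar in the frame of reading_rack between -0.056 and -0.002 m and y of wide_jar in the frame of reading_rack between -0.027 and 0.027 m and z of wide_jar in the frame of reading_rack below 0.028 m) or (x of necked_bottle in the frame of reading_rack between -0.056 and -0.002 m and y of necked_bottle in the frame of reading_rack between -0.027 and 0.027 m and z of necked_bottle in the frame of reading_rack below 0.028 m) or (x of square_bottle in the frame of reading_rack between -0.056 and -0.002 m and y of square_bottle in the frame of reading_rack between -0.027 and 0.027 m and z of square_bottle in the frame of reading_rack below 0.028 m))) or (((x of tall_vial in the frame of carrier between 0.002 and 0.056 m and y of tall_vial in the frame of carrier between -0.027 and 0.027 m and z of tall_vial in the frame of carrier below 0.028 m) or (x of wide_jar in the frame of carrier between 0.002 and 0.056 m and y of wide_jar in the frame of carrier between -0.027 and 0.027 m and z of wide_jar in the frame of carrier below 0.028 m) or (x of necked_bottle in the frame of carrier between 0.002 and 0.056 m and y of necked_bottle in the frame of carrier between -0.027 and 0.027 m and z of necked_bottle in the frame of carrier below 0.028 m) or (x of square_bottle in the frame of carrier between 0.002 and 0.056 m and y of square_bottle in the frame of carrier between -0.027 and 0.027 m and z of square_bottle in the frame of carrier below 0.028 m)) and ((x of tall_vial in the frame of reading_rack between 0.002 and 0.056 m and y of tall_vial in the frame of reading_rack between -0.027 and 0.027 m and z of tall_vial in the frame of reading_rack below 0.028 m) or (x of wide_jar in the frame of reading_rack between 0.002 and 0.056 m and y of wide_jar in the frame of reading_rack between -0.027 and 0.027 m and z of wide_jar in the frame of reading_rack below 0.028 m) or (x of necked_bottle in the frame of reading_rack between 0.002 and 0.056 m and y of necked_bottle in the frame of reading_rack between -0.027 and 0.027 m and z of necked_bottle in the frame of reading_rack below 0.028 m) or (x of square_bottle in the frame of reading_rack between 0.002 and 0.056 m and y of square_bottle in the frame of reading_rack between -0.027 and 0.027 m and z of square_bottle in the frame of reading_rack below 0.028 m))) or (((x of tall_vial in the frame of carrier between 0.06 and 0.114 m and y of tall_vial in the frame of carrier between -0.027 and 0.027 m and z of tall_vial in the frame of carrier below 0.028 m) or (x of wide_jar in the frame of carrier between 0.06 and 0.114 m and y of wide_jar in the frame of carrier between -0.027 and 0.027 m and z of wide_jar in the frame of carrier below 0.028 m) or (x of necked_bottle in the frame of carrier between 0.06 and 0.114 m and y of necked_bottle in the frame of carrier between -0.027 and 0.027 m and z of necked_bottle in the frame of carrier below 0.028 m) or (x of square_bottle in the frame of carrier between 0.06 and 0.114 m and y of square_bottle in the frame of carrier between -0.027 and 0.027 m and z of square_bottle in the frame of carrier below 0.028 m)) and ((x of tall_vial in the frame of reading_rack between 0.06 and 0.114 m and y of tall_vial in the frame of reading_rack between -0.027 and 0.027 m and z of tall_vial in the frame of reading_rack below 0.028 m) or (x of wide_jar in the frame of reading_rack between 0.06 and 0.114 m and y of wide_jar in the frame of reading_rack between -0.027 and 0.027 m and z of wide_jar in the frame of reading_rack below 0.028 m) or (x of necked_bottle in the frame of reading_rack between 0.06 and 0.114 m and y of necked_bottle in the frame of reading_rack between -0.027 and 0.027 m and z of necked_bottle in the frame of reading_rack below 0.028 m) or (x of square_bottle in the frame of reading_rack between 0.06 and 0.114 m and y of square_bottle in the frame of reading_rack between -0.027 and 0.027 m and z of square_bottle in the frame of reading_rack below 0.028 m)))).
It fails at once if a bottle was stood or laid on the bench (height (world z) of any of tall_vial, wide_jar, necked_bottle, square_bottle below 0.004 m).
It fails at once if a bottle was tipped by more than 0.7 rad (angle between any of tall_vial, wide_jar, necked_bottle, square_bottle's own z axis and vertical above 0.7 rad).
It fails at once if a bottle was dropped or thrown (faster than 0.6 m/s out of the fingers, a fall of about 18 mm) ((contact force between tall_vial and the fingers below 0.01 N and linear speed of tall_vial above 0.6 m/s) or (contact force between wide_jar and the fingers below 0.01 N and linear speed of wide_jar above 0.6 m/s) or (contact force between necked_bottle and the fingers below 0.01 N and linear speed of necked_bottle above 0.6 m/s) or (contact force between square_bottle and the fingers below 0.01 N and linear speed of square_bottle above 0.6 m/s)).
It fails at once if a bystander was moved by more than 20 mm or knocked over (distance of any of sample_cup, press_die, weigh_dish, beaker from where it was at the start of the episode above 0.02 m or angle between any of sample_cup, press_die, weigh_dish, beaker's own z axis and vertical above 0.4 rad).
It also fails if it takes over 102 s, if anything falls off the work surface, if the arm or the gripper's body presses on something with over 40 N, if the wrist force passes 120 N, or if a joint passes its speed limit or range.

## Working session

There is one attempt and no reset: what is moved stays moved. The work goes in short steps, Python scripts to look and compute and a tool call to move; the robot and the scene stay as the last step left them, time stands still between calls to the robot, and variables do not carry over. Pictures are saved under pics/ and viewed, at most 14 in all, crops included, and the job is handed in when it is done.

Besides the shell and the picture viewer there is one more tool, called after "Call:" by a JSON object that holds its "name" and its "arguments", one argument or row to a line. apply_moves: Moves the arm, as the interface text tells. Its arguments: {"type":"object","properties":{"increments":{"type":"array"},"squeeze":{"type":"number"}},"required":["increments"]}

```bash
mkdir -p pics; python3 - <<'E'
from rig import robot
import cv2,numpy as np
s=robot.observe(); print(s['time_s'],s['tcp_pos'],s['orientation'],s['finger_gap'])
for n in ["scene","side"]:
    im=robot.get_image(n); cv2.imwrite(f'pics/{n}0.png',im['frame'][:,:,::-1])
    np.save(f'{n}.npy',{k:v for k,v in im.items() if k!='frame'},allow_pickle=True)
    print(n,im['vertical_fov'],im['cx'],im['cy'],im['dist_coeffs'],np.round(-np.array(im['R']).T@im['t'],3))
E
```

```text
0.0 [0.15514671 0.57927699 0.2495233 ] [-4.10063129e-01 -3.11426627e+00  1.97064577e-03] 0.08541850498572558
scene 54.37991926425635 324.1770960580139 243.69579025092162 [0.01330875 0.         0.         0.         0.        ] [ 1.069 -0.197  0.661]
side 46.951251359345584 322.52394768226054 253.95460482598463 [0.04521364 0.         0.         0.         0.        ] [ 0.188 -0.504  0.73 ]
```

View pics/scene0.png

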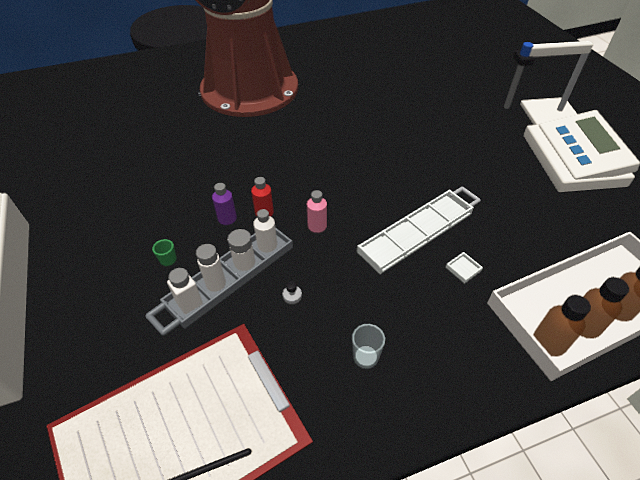

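View pics/side0.png

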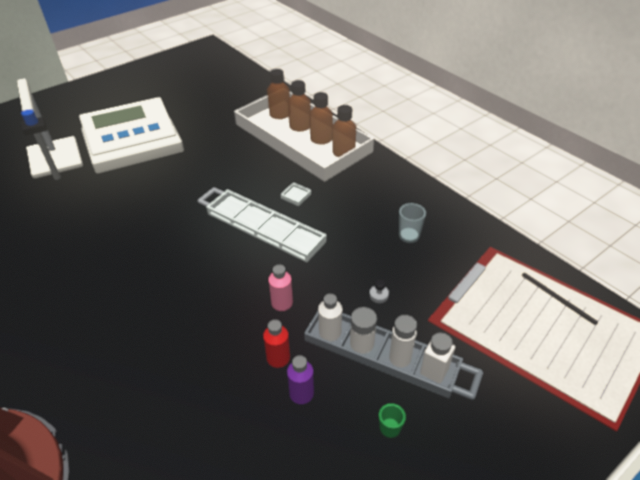

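Scene image: the carrier's handle is at (163,317). Counting from it, the bottles are square (184,290), tall vial (209,268), wide jar (240,250) and necked (264,232). The rack's handle is at (467,198). The purple (223,205), red (262,197) and pink (317,212) bottles are look-alikes. The white necked bottle in the carrier at (264,232) is the real one. Next I'll enlarge to confirm and measure.

```bash
cat > h.py <<'E'
import numpy as np,cv2
def K(c):
    f=240/np.tan(np.radians(c['vertical_fov'])/2); return np.array([[f,0,c['cx']],[0,f,c['cy']],[0,0,1.]])
def cal(n): return np.load(f'{n}.npy',allow_pickle=True).item()
def up(c,uv,z):
    p=cv2.undistortPoints(np.array(uv,float).reshape(-1,1,2),K(c),np.array(c['dist_coeffs'],float)).reshape(-1,2)
    R=np.array(c['R']);C=-R.T@c['t']; d=np.c_[p,np.ones(len(p))]@R
    return C+d*((z-C[2])/d[:,2])[:,None]
def proj(c,X):
    return cv2.projectPoints(np.array(X,float).reshape(-1,1,3),cv2.Rodrigues(np.array(c['R'],float))[0],np.array(c['t'],float),K(c),np.array(c['dist_coeffs'],float))[0].reshape(-1,2)
E
python3 - <<'E'
import cv2
a=cv2.imread('pics/scene0.png')
cv2.imwrite('pics/c1.png',cv2.resize(a[170:340,140:340],(800,680),interpolation=cv2.INTER_CUBIC)[:600] if 0 else cv2.resize(a[185:335,140:340],(800,600),interpolation=cv2.INTER_CUBIC))
cv2.imwrite('pics/c2.png',cv2.resize(a[175:295,345:505],(800,600),interpolation=cv2.INTER_CUBIC))
E
```

```text
(no output)
```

View pics/c1.png

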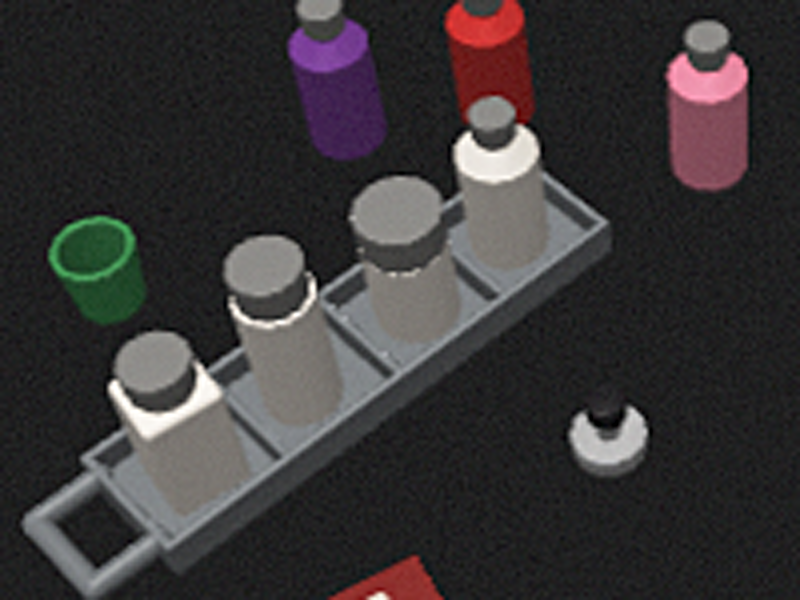

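View pics/c2.png

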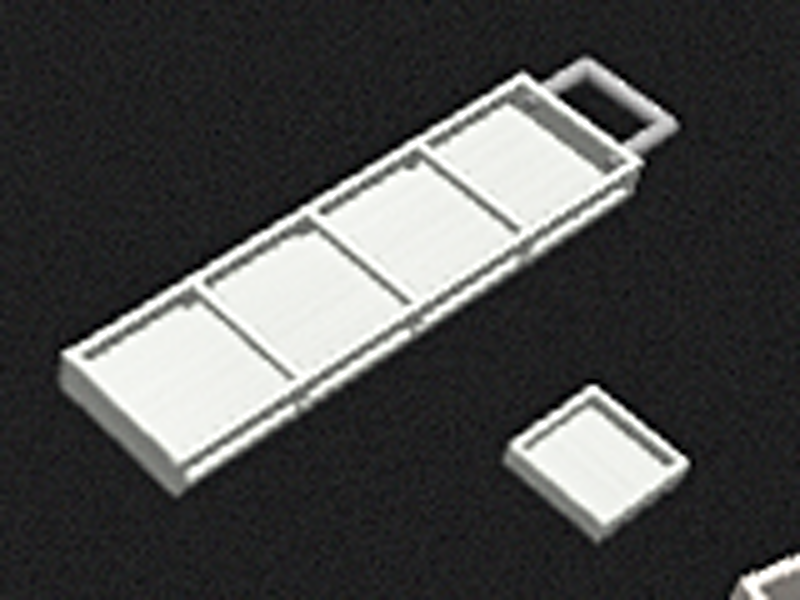

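Crop 1 confirms the carrier holds a square bottle, vial, jar and white necked bottle, in that order from the handle. Its top corners are at (85,462), (168,548), (608,226) and (545,172). Crop 2 shows the rack empty, with its top corners at (65,357), (183,478), (640,160) and (523,75) and the handle at upper right.

```bash
python3 - <<'E'
from h import *
c=cal('scene'); s=cal('side')
def A(p): return np.array(p)/4+[140,185]-0.375
def B(p): return np.array(p)/5+[345,175]-0.4
def fit(P,Q): # rigid 2D local->world
    M=P.mean(0);N=Q.mean(0);a=P-M;b=Q-N
    th=np.arctan2((a[:,0]*b[:,1]-a[:,1]*b[:,0]).sum(),(a*b).sum())
    R=np.array([[np.cos(th),-np.sin(th)],[np.sin(th),np.cos(th)]])
    t=N-R@M; return th,R,t,np.round(1e3*(Q-(P@R.T+t)),1)
def loc(q): return
cc=up(c,A([(85,462),(168,548),(608,226),(545,172)]),.022)[:,:2]
rc=up(c,B([(523,75),(640,160),(183,478),(65,357)]),.022)[:,:2]
L=np.array([(-118,31),(-118,-31),(118,-31),(118,31)])/1e3
for nm,Q in(('car',cc),('rack',rc)):
    # orientation (handedness) check
    a=Q[1]-Q[0];b=Q[2]-Q[1];l=L if (a[0]*b[1]-a[1]*b[0])>0 else L*[1,-1]
    th,R,t,r=fit(l,Q);print(nm,'yaw',th.round(4),t.round(4),'res mm',r.tolist())
    print(' sides',np.linalg.norm(Q-np.roll(Q,-1,0),axis=1).round(4))
    X=t+np.c_[[-.087,-.029,.029,.087],np.zeros(4)]@R.T;print(X.round(4),np.hypot(*X.T).round(3))
    print('side px corners',proj(s,np.c_[l@R.T+t,np.full(4,.022)]).round(0).tolist())
    if nm=='car': Rc,tc=R,t
    else: Rr,tr=R,t
caps=[((155,362),.086),((265,265),.096),((398,208),.076),((493,115),.092)]
for p,z in caps:
    X=up(c,A([p]),z)[0];print('cap',X.round(4),'local',((X[:2]-tc)@Rc).round(4),'side px',proj(s,[X]).round(0))
for n,p,z in [('red',(497,108),0),('purple',(345,140),.0),('pink',(708,165),0),('cup',(93,247),.036),('press',(608,440),.01)]:
    X=up(c,A([p]),z)[0];print(n,X.round(3),((X[:2]-tc)@Rc).round(3))
X=up(c,B([(598,460)]),.01)[0];print('dish',X.round(3),((X[:2]-tr)@Rr).round(3))
E
```

```text
car yaw 1.9711 [ 0.5686 -0.1787] res mm [[2.1, 0.7], [-3.2, 1.2], [-7.5, -4.5], [8.6, 2.6]]
 sides [0.0573 0.2325 0.0444 0.2354]
[[ 0.6025 -0.2588]
 [ 0.5799 -0.2054]
 [ 0.5573 -0.152 ]
 [ 0.5347 -0.0986]] [0.656 0.615 0.578 0.544]
side px corners [[450.0, 390.0], [463.0, 358.0], [324.0, 301.0], [306.0, 328.0]]
rack yaw -1.2627 [0.5909 0.1649] res mm [[0.8, 1.2], [-1.7, 0.1], [2.5, -1.8], [-1.6, 0.5]]
 sides [0.0593 0.2392 0.0653 0.236 ]
[[0.5645 0.2479]
 [0.5821 0.1926]
 [0.5997 0.1373]
 [0.6173 0.082 ]] [0.617 0.613 0.615 0.623]
side px corners [[207.0, 207.0], [227.0, 190.0], [327.0, 234.0], [308.0, 254.0]]
cap [ 0.6001 -0.2575  0.086 ] local [-0.0849  0.0016] side px [[441. 340.]]
cap [ 0.5765 -0.2089  0.096 ] local [-0.0309  0.0044] side px [[405. 323.]]
cap [ 0.5483 -0.152   0.076 ] local [0.0325 0.0082] side px [[363. 317.]]
cap [ 0.5263 -0.1035  0.092 ] local [0.0857 0.0096] side px [[330. 298.]]
red [ 0.435 -0.085  0.   ] [0.138 0.087]
purple [ 0.43  -0.159  0.   ] [0.072 0.121]
pink [ 0.506 -0.002  0.   ] [ 0.188 -0.012]
cup [ 0.488 -0.278  0.036] [-0.06   0.113]
press [ 0.645 -0.096  0.01 ] [ 0.047 -0.102]
dish [0.695 0.203 0.01 ] [-0.005  0.111]
```

```bash
python3 - <<'E'
import cv2
a=cv2.imread('pics/side0.png')
cv2.imwrite('pics/c3.png',cv2.resize(a[175:275,190:340],(800,533),interpolation=cv2.INTER_CUBIC))
cv2.imwrite('pics/c4.png',cv2.resize(a[285:405,295:495],(800,480),interpolation=cv2.INTER_CUBIC))
E
```

```text
(no output)
```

View pics/c3.png

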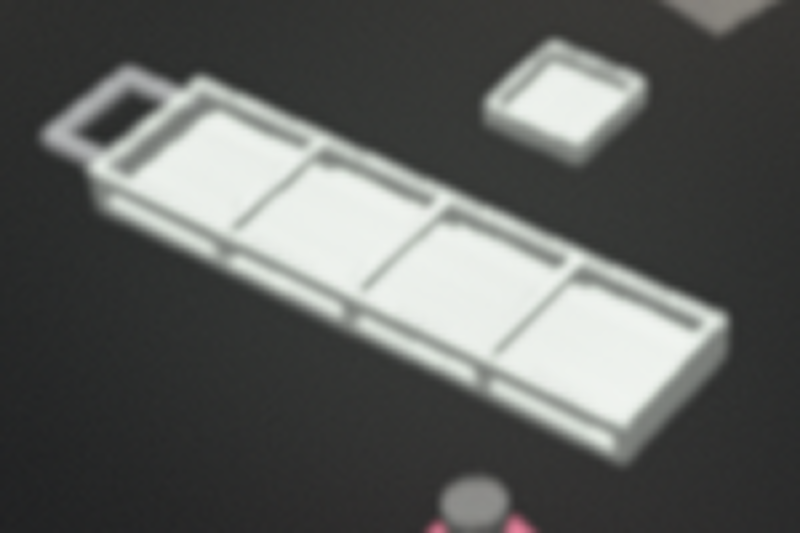

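View pics/c4.png

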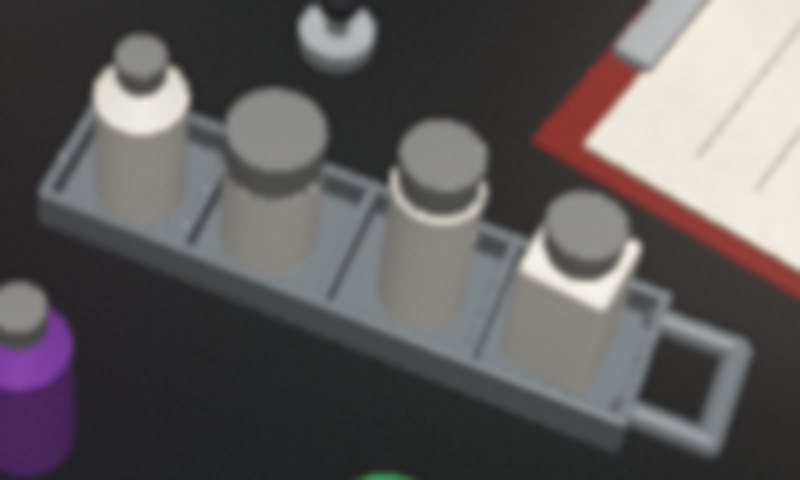

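c3: rack top corners at (200,77), (93,178), (625,437) and (727,318). c4: carrier top corners at (42,192), (620,425) and (668,295); cap centres at (587,222), (443,155), (276,128) and (140,55). I'll fit both cameras jointly.

```bash
python3 - <<'E'
from h import *
from scipy.optimize import least_squares as LS
c=cal('scene'); s=cal('side')
A=lambda p:np.array(p)/4+[140,185]-.375
B=lambda p:np.array(p)/5+[345,175]-.4
C=lambda p:np.array(p)/(16/3)+[190,175]-.4
D=lambda p:np.array(p)/4+[295,285]-.375
W=lambda v,l:np.c_[l@np.array([[np.cos(v[2]),-np.sin(v[2])],[np.sin(v[2]),np.cos(v[2])]]).T+v[:2],np.full(len(l),.022)]
hR,hL=(-.118,-.031),(-.118,.031); fR,fL=(.118,-.031),(.118,.031)
def fit(n,v0,l1,p1,l2,p2):
    f=lambda v:np.r_[(proj(c,W(v,np.array(l1)))-p1).ravel(),(proj(s,W(v,np.array(l2)))-p2).ravel()]
    r=LS(f,v0,loss='soft_l1');v=r.x;print(n,v.round(4),'res px',f(v).round(1))
    X=W(v,np.c_[[-.087,-.029,.029,.087],np.zeros(4)]);print(X[:,:2].round(4));return v
# carrier yaw ~2.0: local +y points to -x world (towards robot)
vc=fit('car',[.568,-.179,2.0],[hL,hR,fR],A([(85,462),(168,548),(608,226)]),[fL,hL,hR],D([(42,192),(620,425),(668,295)]))
# rack yaw -1.26: local +y points to +x world
vr=fit('rack',[.59,.165,-1.26],[hR,hL,fL,fR],B([(523,75),(640,160),(183,478),(65,357)]),[hL,hR,fR,fL],C([(200,77),(93,178),(625,437),(727,318)]))
for n,p,q,z in [('sq',(155,362),(587,222),.086),('vial',(265,265),(443,155),.096),('jar',(398,208),(276,128),.076),('neck',(493,115),(140,55),.092)]:
    X=up(c,A([p]),z)[0][:2];Y=up(s,D([q]),z)[0][:2];m=(X+Y)/2;d=m-vc[:2]
    print(n,X.round(4),Y.round(4),'mean',m.round(4),'local',(d@np.array([[np.cos(vc[2]),-np.sin(vc[2])],[np.sin(vc[2]),np.cos(vc[2])]])).round(4))
E
```

```text
car [ 0.5639 -0.1802  2.0021] res px [-1.3 -1.2 -0.   0.9  1.1 -0.7 -1.8 -0.3  0.6  0.3  0.6 -0.6]
[[ 0.6002 -0.2592]
 [ 0.576  -0.2066]
 [ 0.5518 -0.1539]
 [ 0.5275 -0.1012]]
rack [ 0.59    0.1649 -1.2678] res px [-0.7 -0.3  0.3  0.5 -0.2 -2.  -0.3  0.1  0.2  0.6 -0.4 -1.1  0.3 -2.1
  0.2 -0.1]
[[0.564  0.248 ]
 [0.5813 0.1926]
 [0.5986 0.1372]
 [0.6159 0.0819]]
sq [ 0.6001 -0.2575] [ 0.6004 -0.2576] mean [ 0.6002 -0.2576] local [-0.0855 -0.0007]
vial [ 0.5765 -0.2089] [ 0.5762 -0.2098] mean [ 0.5764 -0.2093] local [-0.0317  0.0008]
jar [ 0.5483 -0.152 ] [ 0.5498 -0.1525] mean [ 0.5491 -0.1522] local [0.0316 0.0018]
neck [ 0.5263 -0.1035] [ 0.525  -0.1037] mean [ 0.5256 -0.1036] local [0.0856 0.0027]
```

Call:
{"name": "apply_moves", "arguments": {
  "increments": [
    [0, 0, 0, 0, 0, 0.056, 70],
    [0, 0, 0, 0, 0, 0.056, 70],
    [0, 0, 0, 0, 0, 0.056, 70],
    [0, 0, 0, 0, 0, 0.056, 70],
    [0, 0, 0, 0, 0, 0.0554, 70],
    [-0.4, 0.1, 0, 0, 0, 0, 70],
    [-0.8, 0.2, 0, 0, 0, 0, 70],
    [-1, 0.2, 0, 0, 0, 0, 70],
    [-1, 0.2, 0, 0, 0, 0, 70],
    [-1, 0.2, 0, 0, 0, 0, 70],
    [-1, 0.1, 0, 0, 0, 0, 70],
    [-1, 0, 0, 0, 0, 0, 70]
  ],
  "squeeze": 40
}}

```text
time_s: 1.6
tcp_pos: [0.3308, 0.3174, 0.25]
orientation: [-1.695, -2.645, 0.0]
force: [0.9, 0.3, 0.4]
finger_gap: 0.0703
finger_force: 0.0
```

```bash
cat > go.py <<'E'
import sys
from rig import robot
import numpy as np
from scipy.spatial.transform import Rotation as Ro
T={'n':(.5256,-.1036),'j':(.5491,-.1522),'v':(.5764,-.2093),'s':(.6002,-.2576),
'4':(.6159,.0819),'3':(.5986,.1372),'2':(.5813,.1926),'1':(.564,.248)}
s=robot.observe();R=Ro.from_rotvec(s['orientation']).as_matrix();p=np.array(s['tcp_pos'])
print('t',round(s['time_s'],2),'p',p.round(4),'yaw',np.arctan2(R[1,1],R[0,1]).round(4),'tilt',R[:,2].round(4),'gap',round(s['finger_gap'],4),'ff',s['finger_force'],'F',np.round(s['force'],1))
for a in sys.argv[1:]:
    k,z=a.split(','); print(k,((np.r_[T[k],float(z)]-p)@R/.05).round(3))
E
python3 go.py n,.18
```

```text
t 1.6 p [0.3308 0.3174 0.25  ] yaw 0.4312 tilt [-2.e-04 -1.e-04 -1.e+00] gap 0.0703 ff 0.0 F [0.9 0.3 0.4]
n [-9.276  0.02   1.399]
```

Call:
{"name": "apply_moves", "arguments": {
  "increments": [
    [-1, 0.02, 0.1, 0, 0, 0, 70],
    [-1, 0, 0.2, 0, 0, 0, 70],
    [-1, 0, 0.2, 0, 0, 0, 70],
    [-1, 0, 0.2, 0, 0, 0, 70],
    [-1, 0, 0.2, 0, 0, 0, 70],
    [-1, 0, 0.2, 0, 0, 0, 70],
    [-1, 0, 0.2, 0, 0, 0, 70],
    [-1, 0, 0.1, 0, 0, 0, 70],
    [-0.75, 0, 0, 0, 0, 0, 70],
    [-0.4, 0, 0, 0, 0, 0, 70],
    [-0.12, 0, 0, 0, 0, 0, 70],
    [0, 0, 0, 0, 0, 0, 70]
  ]
}}

```text
time_s: 3.1
tcp_pos: [0.5248, -0.1011, 0.1803]
orientation: [-1.694, -2.645, -0.0]
force: [-0.9, 0.1, -0.3]
finger_gap: 0.0695
finger_force: 0.0
```

```bash
python3 go.py n,.054; python3 - <<'E'
from rig import robot
import cv2
im=robot.get_image('wrist');cv2.imwrite('pics/w1.png',im['frame'][:,:,::-1])
E
```

```text
t 3.1 p [ 0.5248 -0.1011  0.1803] yaw 0.4317 tilt [-3.e-04  5.e-04 -1.e+00] gap 0.0695 ff 0.0 F [-0.9  0.1 -0.3]
n [-0.055 -0.006  2.526]
```

View pics/w1.png

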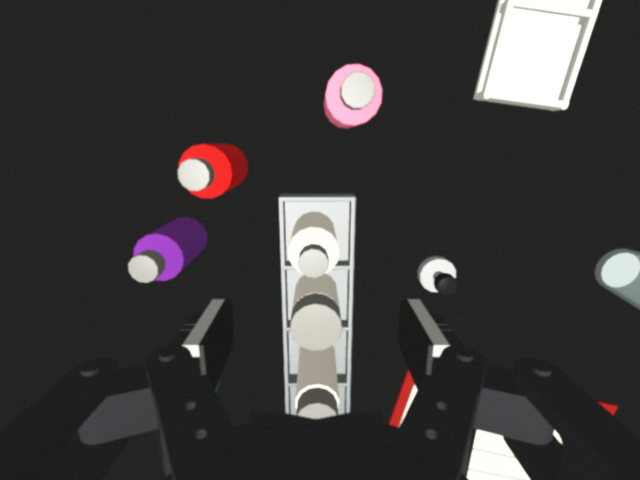

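The wrist view shows the jaws square to the carrier and centred on the row at u≈316. The necked bottle's cap is at (313,262), and nothing stands in the fingers' path.

Call:
{"name": "apply_moves", "arguments": {
  "increments": [
    [-0.05, 0, 0.3, 0, 0, 0, 70],
    [0, 0, 0.6, 0, 0, 0, 70],
    [0, 0, 0.7, 0, 0, 0, 70],
    [0, 0, 0.5, 0, 0, 0, 70],
    [0, 0, 0.3, 0, 0, 0, 70],
    [0, 0, 0.13, 0, 0, 0, 70],
    [0, 0, 0, 0, 0, 0, 70],
    [0, 0, 0, 0, 0, 0, 30],
    [0, 0, 0, 0, 0, 0, 30],
    [0, 0, 0, 0, 0, 0, 30],
    [0, 0, 0, 0, 0, 0, 30],
    [0, 0, 0, 0, 0, 0, 30]
  ]
}}

```text
time_s: 4.65
tcp_pos: [0.5266, -0.1043, 0.0548]
orientation: [1.694, 2.644, 0.0]
force: [-0.9, 0.6, 6.4]
finger_gap: 0.0339
finger_force: 39.6
```

```bash
python3 go.py n,.18 4,.18
```

```text
t 4.65 p [ 0.5266 -0.1043  0.0548] yaw 0.4312 tilt [ 1.4e-03 -5.0e-04 -1.0e+00] gap 0.0339 ff 39.64197843277361 F [-0.9  0.6  6.4]
n [ 0.019 -0.01  -2.505]
4 [ 2.634  3.182 -2.504]
```

Call:
{"name": "apply_moves", "arguments": {
  "increments": [
    [0, 0, -0.2, 0, 0, 0, 30],
    [0, 0, -0.5, 0, 0, 0, 30],
    [0, 0, -0.8, 0, 0, 0, 30],
    [0.1, 0.1, -0.7, 0, 0, 0, 30],
    [0.3, 0.4, -0.3, 0, 0, 0, 30],
    [0.5, 0.6, 0, 0, 0, 0, 30],
    [0.5, 0.6, 0, 0, 0, 0, 30],
    [0.5, 0.6, 0, 0, 0, 0, 30],
    [0.4, 0.5, 0, 0, 0, 0, 30],
    [0.25, 0.28, 0, 0, 0, 0, 30],
    [0.08, 0.1, 0, 0, 0, 0, 30],
    [0, 0, 0, 0, 0, 0, 30]
  ]
}}

```text
time_s: 6.15
tcp_pos: [0.6153, 0.0815, 0.1788]
orientation: [-1.695, -2.645, 0.0]
force: [-0.4, -0.3, -1.1]
finger_gap: 0.0342
finger_force: 39.9
```

```bash
python3 go.py 4,.056; python3 - <<'E'
from rig import robot
import cv2
im=robot.get_image('side');cv2.imwrite('pics/s1.png',im['frame'][:,:,::-1])
E
```

```text
t 6.15 p [0.6153 0.0815 0.1788] yaw 0.4311 tilt [-3.e-04 -1.e-04 -1.e+00] gap 0.0342 ff 39.92101412976808 F [-0.4 -0.3 -1.1]
4 [0.003 0.015 2.456]
```

View pics/s1.png

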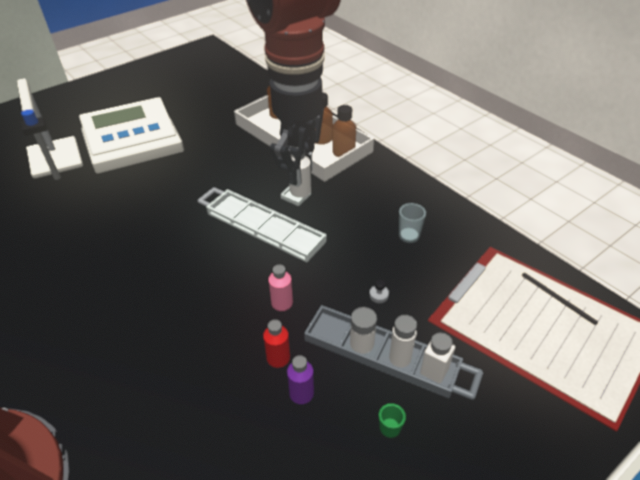

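The bottle hangs upright at (297,185) and the other three are undisturbed. I'll lower it.

Call:
{"name": "apply_moves", "arguments": {
  "increments": [
    [0, 0.01, 0.3, 0, 0, 0, 30],
    [0, 0, 0.6, 0, 0, 0, 30],
    [0, 0, 0.7, 0, 0, 0, 30],
    [0, 0, 0.45, 0, 0, 0, 30],
    [0, 0, 0.25, 0, 0, 0, 30],
    [0, 0, 0.1, 0, 0, 0, 30],
    [0, 0, 0.06, 0, 0, 0, 30],
    [0, 0, 0, 0, 0, 0, 30],
    [0, 0, 0, 0, 0, 0, 30]
  ]
}}

```text
time_s: 7.32
tcp_pos: [0.6164, 0.082, 0.0565]
orientation: [1.694, 2.644, 0.001]
force: [-0.0, 0.0, -0.7]
finger_gap: 0.0341
finger_force: 39.9
```

```bash
python3 go.py 4,.055
```

```text
t 7.33 p [0.6164 0.082  0.0565] yaw 0.4312 tilt [ 0.0012  0.     -1.    ] gap 0.0341 ff 39.92200665704274 F [-0.   0.  -0.7]
4 [ 0.002 -0.011  0.031]
```

Call:
{"name": "apply_moves", "arguments": {
  "increments": [
    [0, 0, 0.03, 0, 0, 0, 30],
    [0, 0, 0, 0, 0, 0, 30],
    [0, 0, 0, 0, 0, 0, 45],
    [0, 0, 0, 0, 0, 0, 60],
    [0, 0, 0, 0, 0, 0, 65],
    [0, 0, 0, 0, 0, 0, 65],
    [0, 0, -0.2, 0, 0, 0, 65],
    [0, 0, -0.6, 0, 0, 0, 65],
    [0, 0, -0.9, 0, 0, 0, 65],
    [0, 0, -0.6, 0, 0, 0, 65],
    [-0.2, -0.2, -0.2, 0, 0, 0, 65],
    [-0.5, -0.4, 0, 0, 0, 0, 65]
  ]
}}

```text
time_s: 8.82
tcp_pos: [0.6033, 0.0374, 0.1799]
orientation: [1.692, 2.646, 0.001]
force: [-0.6, -1.3, -0.5]
finger_gap: 0.0656
finger_force: 0.0
```

Call:
{"name": "apply_moves", "arguments": {
  "increments": [
    [-0.7, -0.6, 0, 0, 0, 0, 65],
    [-0.7, -0.6, 0, 0, 0, 0, 65],
    [-0.7, -0.6, 0, 0, 0, 0, 65],
    [-0.5, -0.45, 0, 0, 0, 0, 65],
    [-0.3, -0.25, 0, 0, 0, 0, 65],
    [-0.1, -0.07, 0, 0, 0, 0, 65],
    [0, 0, 0, 0, 0, 0, 65]
  ]
}}

```text
time_s: 9.7
tcp_pos: [0.5493, -0.1519, 0.1791]
orientation: [-1.694, -2.645, -0.0]
force: [-0.4, 0.2, -0.4]
finger_gap: 0.0649
finger_force: 0.0
```

```bash
python3 go.py j,.054; python3 - <<'E'
from rig import robot
import cv2,numpy as np
a=robot.get_image('side')['frame'][:,:,::-1];b=robot.get_image('wrist')['frame'][:,:,::-1]
cv2.imwrite('pics/s2.png',cv2.resize(np.hstack([a[120:420,190:490],b[0:480:1,80:560]] if 0 else [cv2.resize(a[150:410,190:450],(400,400)),cv2.resize(b[:,80:560],(400,400))]),(800,400)))
E
```

```text
t 9.7 p [ 0.5493 -0.1519  0.1791] yaw 0.4313 tilt [-2.e-04  5.e-04 -1.e+00] gap 0.0649 ff 0.0 F [-0.4  0.2 -0.4]
j [-0.006 -0.007  2.501]
```

View pics/s2.png

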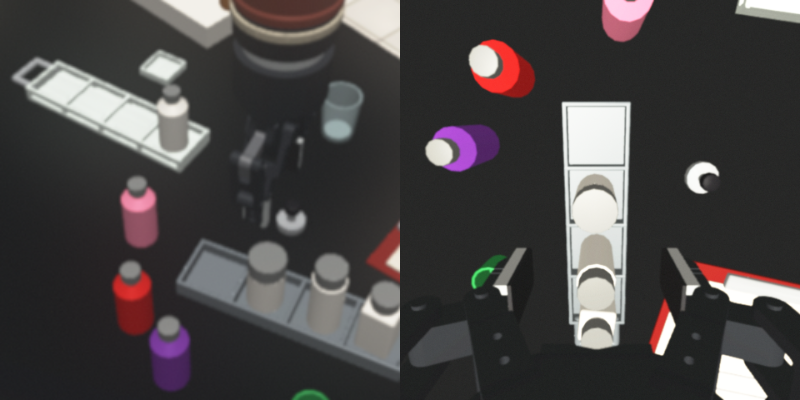

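The necked bottle stands upright in the rack's far compartment (left panel, about (172,125)). The jaws are centred over the row for the jar.

Call:
{"name": "apply_moves", "arguments": {
  "increments": [
    [0, 0, 0.3, 0, 0, 0, 65],
    [0, 0, 0.6, 0, 0, 0, 65],
    [0, 0, 0.7, 0, 0, 0, 65],
    [0, 0, 0.5, 0, 0, 0, 65],
    [0, 0, 0.3, 0, 0, 0, 65],
    [0, 0, 0.12, 0, 0, 0, 65],
    [0, 0, 0, 0, 0, 0, 65],
    [0, 0, 0, 0, 0, 0, 30],
    [0, 0, 0, 0, 0, 0, 30],
    [0, 0, 0, 0, 0, 0, 30],
    [0, 0, 0, 0, 0, 0, 30],
    [0, 0, 0, 0, 0, 0, 30]
  ]
}}

```text
time_s: 11.3
tcp_pos: [0.5498, -0.1526, 0.0543]
orientation: [1.694, 2.644, 0.0]
force: [-1.5, -1.2, 6.2]
finger_gap: 0.037
finger_force: 39.5
```

```bash
python3 go.py 3,.18
```

```text
t 11.3 p [ 0.5498 -0.1526  0.0543] yaw 0.4311 tilt [ 1.4e-03 -8.0e-04 -1.0e+00] gap 0.037 ff 39.500315710902214 F [-1.5 -1.2  6.2]
3 [ 4.856  3.311 -2.517]
```

Call:
{"name": "apply_moves", "arguments": {
  "increments": [
    [0, 0, -0.2, 0, 0, 0, 30],
    [0, 0, -0.5, 0, 0, 0, 30],
    [0, 0, -0.8, 0, 0, 0, 30],
    [0.1, 0.1, -0.7, 0, 0, 0, 30],
    [0.3, 0.2, -0.3, 0, 0, 0, 30],
    [0.6, 0.4, 0, 0, 0, 0, 30],
    [0.8, 0.55, 0, 0, 0, 0, 30],
    [0.9, 0.6, 0, 0, 0, 0, 30],
    [0.8, 0.55, 0, 0, 0, 0, 30],
    [0.6, 0.4, 0, 0, 0, 0, 30],
    [0.45, 0.31, 0, 0, 0, 0, 30],
    [0.25, 0.17, 0, 0, 0, 0, 30]
  ]
}}

```text
time_s: 12.8
tcp_pos: [0.5972, 0.1364, 0.1774]
orientation: [-1.692, -2.646, 0.001]
force: [0.3, -0.3, -0.0]
finger_gap: 0.037
finger_force: 40.1
```

Call:
{"name": "apply_moves", "arguments": {
  "increments": [
    [0.05, 0.03, 0, 0, 0, 0, 30],
    [0, 0, 0, 0, 0, 0, 30],
    [0, 0, 0, 0, 0, 0, 30]
  ]
}}

```text
time_s: 13.18
tcp_pos: [0.5983, 0.1364, 0.1783]
orientation: [1.696, 2.644, -0.0]
force: [-0.1, -0.2, -0.6]
finger_gap: 0.0371
finger_force: 40.1
```

```bash
python3 go.py 3,.0546
```

```text
t 13.18 p [0.5983 0.1364 0.1783] yaw 0.4301 tilt [ 0.e+00 -1.e-04 -1.e+00] gap 0.0371 ff 40.084428414702415 F [-0.1 -0.2 -0.6]
3 [0.013 0.013 2.474]
```

Call:
{"name": "apply_moves", "arguments": {
  "increments": [
    [0.01, 0.01, 0.3, 0, 0, 0, 30],
    [0, 0, 0.6, 0, 0, 0, 30],
    [0, 0, 0.7, 0, 0, 0, 30],
    [0, 0, 0.45, 0, 0, 0, 30],
    [0, 0, 0.25, 0, 0, 0, 30],
    [0, 0, 0.11, 0, 0, 0, 30],
    [0, 0, 0.05, 0, 0, 0, 30],
    [0, 0, 0, 0, 0, 0, 30],
    [0, 0, 0, 0, 0, 0, 30]
  ]
}}

```text
time_s: 14.3
tcp_pos: [0.599, 0.138, 0.0561]
orientation: [1.694, 2.645, 0.001]
force: [-0.1, 0.0, -0.8]
finger_gap: 0.0373
finger_force: 40.1
```

```bash
python3 go.py 3,.0546 v,.0546
```

```text
t 14.3 p [0.599  0.138  0.0561] yaw 0.4313 tilt [ 1.2e-03  1.0e-04 -1.0e+00] gap 0.0373 ff 40.093632861971855 F [-0.1  0.  -0.8]
3 [-0.011 -0.014  0.03 ]
v [-6.12  -3.314  0.028]
```

Call:
{"name": "apply_moves", "arguments": {
  "increments": [
    [0, 0, 0.03, 0, 0, 0, 30],
    [0, 0, 0, 0, 0, 0, 30],
    [0, 0, 0, 0, 0, 0, 45],
    [0, 0, 0, 0, 0, 0, 60],
    [0, 0, 0, 0, 0, 0, 65],
    [0, 0, 0, 0, 0, 0, 65],
    [0, 0, -0.2, 0, 0, 0, 65],
    [0, 0, -0.6, 0, 0, 0, 65],
    [0, 0, -0.9, 0, 0, 0, 65],
    [0, 0, -0.6, 0, 0, 0, 65],
    [-0.2, -0.1, -0.2, 0, 0, 0, 65],
    [-0.5, -0.25, 0, 0, 0, 0, 65]
  ]
}}

```text
time_s: 15.8
tcp_pos: [0.5974, 0.0986, 0.1794]
orientation: [1.692, 2.646, 0.001]
force: [-0.1, -0.7, -0.1]
finger_gap: 0.065
finger_force: 0.0
```

Call:
{"name": "apply_moves", "arguments": {
  "increments": [
    [-0.8, -0.4, 0, 0, 0, 0, 65],
    [-1, -0.55, 0, 0, 0, 0, 65],
    [-1, -0.55, 0, 0, 0, 0, 65],
    [-1, -0.55, 0, 0, 0, 0, 65],
    [-0.8, -0.45, 0, 0, 0, 0, 65],
    [-0.5, -0.3, 0, 0, 0, 0, 65],
    [-0.25, -0.13, 0, 0, 0, 0, 65],
    [-0.07, -0.03, 0, 0, 0, 0, 65],
    [0, 0, 0, 0, 0, 0, 65],
    [0, 0, 0, 0, 0, 0, 65]
  ]
}}

```text
time_s: 17.05
tcp_pos: [0.5763, -0.2082, 0.1788]
orientation: [-1.693, -2.646, -0.0]
force: [0.0, 0.1, -0.8]
finger_gap: 0.065
finger_force: 0.0
```

```bash
python3 go.py v,.054; python3 - <<'E'
from rig import robot
import cv2,numpy as np
a=robot.get_image('side')['frame'][:,:,::-1];b=robot.get_image('wrist')['frame'][:,:,::-1]
cv2.imwrite('pics/s3.png',np.hstack([cv2.resize(a[150:410,190:450],(400,400)),cv2.resize(b[:,80:560],(400,400))]))
E
```

```text
t 17.05 p [ 0.5763 -0.2082  0.1788] yaw 0.4326 tilt [ 0.e+00  3.e-04 -1.e+00] gap 0.065 ff 0.0 F [ 0.   0.1 -0.8]
v [-0.022 -0.007  2.496]
```

View pics/s3.png

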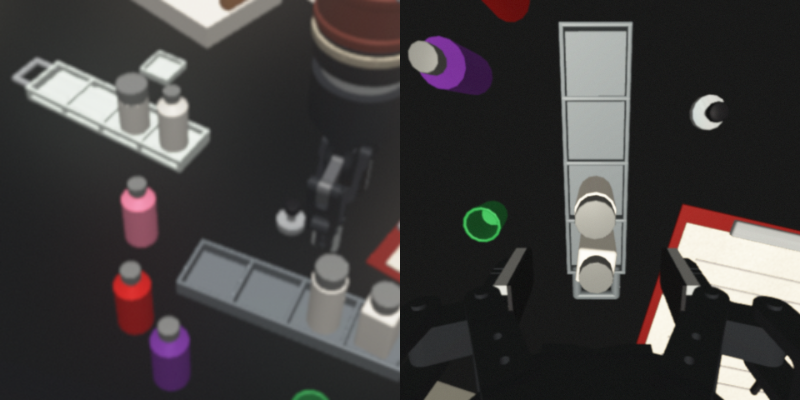

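The jar and necked bottle stand upright in the rack, at (132,105) and (172,120). The vial is next.

Call:
{"name": "apply_moves", "arguments": {
  "increments": [
    [-0.02, 0, 0.3, 0, 0, 0, 65],
    [0, 0, 0.6, 0, 0, 0, 65],
    [0, 0, 0.7, 0, 0, 0, 65],
    [0, 0, 0.5, 0, 0, 0, 65],
    [0, 0, 0.3, 0, 0, 0, 65],
    [0, 0, 0.11, 0, 0, 0, 65],
    [0, 0, 0, 0, 0, 0, 65],
    [0, 0, 0, 0, 0, 0, 28],
    [0, 0, 0, 0, 0, 0, 28],
    [0, 0, 0, 0, 0, 0, 28],
    [0, 0, 0, 0, 0, 0, 28],
    [0, 0, 0, 0, 0, 0, 28]
  ]
}}

```text
time_s: 18.65
tcp_pos: [0.5771, -0.2106, 0.0544]
orientation: [1.694, 2.644, 0.0]
force: [0.0, 0.1, 6.2]
finger_gap: 0.0321
finger_force: 39.7
```

```bash
python3 go.py 2,.18
```

```text
t 18.65 p [ 0.5771 -0.2106  0.0544] yaw 0.4312 tilt [ 1.5e-03 -9.0e-04 -1.0e+00] gap 0.0321 ff 39.67485308647156 F [0.  0.1 6.2]
2 [ 7.286  3.45  -2.519]
```

Call:
{"name": "apply_moves", "arguments": {
  "increments": [
    [0, 0, -0.2, 0, 0, 0, 28],
    [0, 0, -0.5, 0, 0, 0, 28],
    [0, 0, -0.8, 0, 0, 0, 28],
    [0.1, 0.05, -0.7, 0, 0, 0, 28],
    [0.3, 0.15, -0.3, 0, 0, 0, 28],
    [0.6, 0.3, 0, 0, 0, 0, 28],
    [0.8, 0.4, 0, 0, 0, 0, 28],
    [0.9, 0.4, 0, 0, 0, 0, 28],
    [0.9, 0.4, 0, 0, 0, 0, 28],
    [0.9, 0.4, 0, 0, 0, 0, 28],
    [0.9, 0.4, 0, 0, 0, 0, 28],
    [0.8, 0.4, 0, 0, 0, 0, 28]
  ]
}}

```text
time_s: 20.15
tcp_pos: [0.5774, 0.1347, 0.1774]
orientation: [-1.693, -2.645, 0.001]
force: [0.4, -0.4, -0.6]
finger_gap: 0.032
finger_force: 39.8
```

Call:
{"name": "apply_moves", "arguments": {
  "increments": [
    [0.6, 0.3, 0, 0, 0, 0, 28],
    [0.35, 0.18, 0, 0, 0, 0, 28],
    [0.13, 0.07, 0, 0, 0, 0, 28],
    [0, 0, 0, 0, 0, 0, 28],
    [0, 0, 0, 0, 0, 0, 28]
  ]
}}

```text
time_s: 20.78
tcp_pos: [0.5812, 0.1916, 0.1783]
orientation: [1.696, 2.644, -0.0]
force: [-0.4, -0.1, -0.7]
finger_gap: 0.0321
finger_force: 39.8
```

```bash
python3 go.py 2,.0546
```

```text
t 20.77 p [0.5812 0.1916 0.1783] yaw 0.4301 tilt [-1.e-04 -1.e-04 -1.e+00] gap 0.0321 ff 39.777812361717224 F [-0.4 -0.1 -0.7]
2 [0.017 0.011 2.473]
```

Call:
{"name": "apply_moves", "arguments": {
  "increments": [
    [0.01, 0.01, 0.3, 0, 0, 0, 28],
    [0, 0, 0.6, 0, 0, 0, 28],
    [0, 0, 0.7, 0, 0, 0, 28],
    [0, 0, 0.45, 0, 0, 0, 28],
    [0, 0, 0.25, 0, 0, 0, 28],
    [0, 0, 0.11, 0, 0, 0, 28],
    [0, 0, 0.08, 0, 0, 0, 28],
    [0, 0, 0, 0, 0, 0, 28],
    [0, 0, 0, 0, 0, 0, 28]
  ]
}}

```text
time_s: 21.9
tcp_pos: [0.5817, 0.1933, 0.0544]
orientation: [1.694, 2.645, 0.001]
force: [-0.3, 0.1, 0.1]
finger_gap: 0.0319
finger_force: 39.7
```

```bash
python3 go.py 2,.0546 s,.0546
```

```text
t 21.9 p [0.5817 0.1933 0.0544] yaw 0.4312 tilt [ 1.e-03  2.e-04 -1.e+00] gap 0.0319 ff 39.66196954250336 F [-0.3  0.1  0.1]
2 [-0.01  -0.013 -0.004]
s [-8.348e+00 -3.434e+00 -5.000e-03]
```

Call:
{"name": "apply_moves", "arguments": {
  "increments": [
    [0, 0, 0, 0, 0, 0, 45],
    [0, 0, 0, 0, 0, 0, 60],
    [0, 0, 0, 0, 0, 0, 65],
    [0, 0, 0, 0, 0, 0, 65],
    [0, 0, -0.2, 0, 0, 0, 65],
    [0, 0, -0.6, 0, 0, 0, 65],
    [0, 0, -0.9, 0, 0, 0, 65],
    [0, 0, -0.6, 0, 0, 0, 65],
    [-0.2, -0.1, -0.2, 0, 0, 0, 65],
    [-0.5, -0.2, 0, 0, 0, 0, 65],
    [-0.8, -0.3, 0, 0, 0, 0, 65],
    [-1, -0.4, 0, 0, 0, 0, 65]
  ]
}}

```text
time_s: 23.4
tcp_pos: [0.5875, 0.0575, 0.1778]
orientation: [-1.692, -2.645, 0.001]
force: [0.8, -0.6, 0.7]
finger_gap: 0.065
finger_force: 0.0
```

Call:
{"name": "apply_moves", "arguments": {
  "increments": [
    [-1, -0.4, 0, 0, 0, 0, 65],
    [-1, -0.4, 0, 0, 0, 0, 65],
    [-1, -0.4, 0, 0, 0, 0, 65],
    [-1, -0.45, 0, 0, 0, 0, 65],
    [-0.8, -0.35, 0, 0, 0, 0, 65],
    [-0.6, -0.25, 0, 0, 0, 0, 65],
    [-0.3, -0.13, 0, 0, 0, 0, 65],
    [-0.15, -0.05, 0, 0, 0, 0, 65],
    [0, 0, 0, 0, 0, 0, 65],
    [0, 0, 0, 0, 0, 0, 65]
  ]
}}

```text
time_s: 24.65
tcp_pos: [0.6002, -0.2566, 0.1788]
orientation: [-1.693, -2.646, -0.0]
force: [-0.8, 0.4, -0.2]
finger_gap: 0.0652
finger_force: 0.0
```

```bash
python3 go.py s,.054; python3 - <<'E'
from rig import robot
import cv2,numpy as np
a=robot.get_image('side')['frame'][:,:,::-1];b=robot.get_image('wrist')['frame'][:,:,::-1]
cv2.imwrite('pics/s4.png',np.hstack([cv2.resize(a[150:410,190:450],(400,400)),cv2.resize(b[:,80:560],(400,400))]))
E
```

```text
t 24.65 p [ 0.6002 -0.2566  0.1788] yaw 0.4324 tilt [ 0.e+00  3.e-04 -1.e+00] gap 0.0652 ff 0.0 F [-0.8  0.4 -0.2]
s [-0.019 -0.008  2.497]
```

View pics/s4.png

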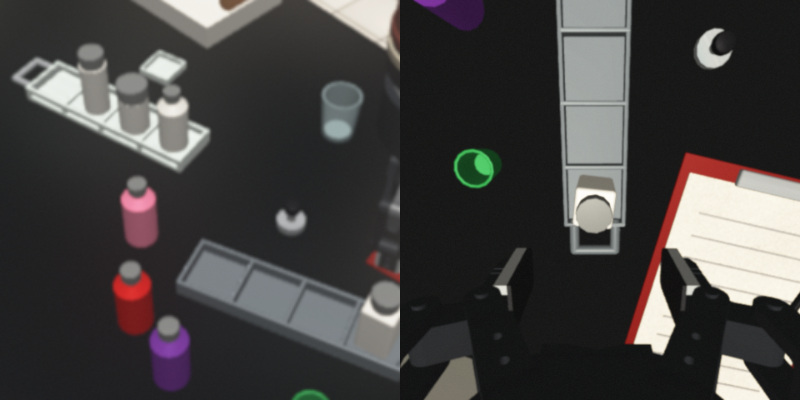

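Three bottles stand upright in the rack. The square bottle, nearly square to the jaws at (595,205), is the last one.

Call:
{"name": "apply_moves", "arguments": {
  "increments": [
    [-0.02, 0, 0.3, 0, 0, 0, 65],
    [0, 0, 0.6, 0, 0, 0, 65],
    [0, 0, 0.7, 0, 0, 0, 65],
    [0, 0, 0.5, 0, 0, 0, 65],
    [0, 0, 0.3, 0, 0, 0, 65],
    [0, 0, 0.11, 0, 0, 0, 65],
    [0, 0, 0, 0, 0, 0, 65],
    [0, 0, 0, 0, 0, 0, 28],
    [0, 0, 0, 0, 0, 0, 28],
    [0, 0, 0, 0, 0, 0, 28],
    [0, 0, 0, 0, 0, 0, 28],
    [0, 0, 0, 0, 0, 0, 28]
  ]
}}

```text
time_s: 26.25
tcp_pos: [0.6011, -0.2591, 0.0545]
orientation: [1.694, 2.644, 0.0]
force: [-0.2, 0.6, 6.9]
finger_gap: 0.0338
finger_force: 39.5
```

```bash
python3 go.py 1,.18
```

```text
t 26.25 p [ 0.6011 -0.2591  0.0545] yaw 0.4312 tilt [ 0.0018 -0.0011 -1.    ] gap 0.0338 ff 39.460108374478295 F [-0.2  0.6  6.9]
1 [ 9.52   3.568 -2.521]
```

Call:
{"name": "apply_moves", "arguments": {
  "increments": [
    [0, 0, -0.2, 0, 0, 0, 28],
    [0, 0, -0.5, 0, 0, 0, 28],
    [0, 0, -0.8, 0, 0, 0, 28],
    [0.1, 0.05, -0.7, 0, 0, 0, 28],
    [0.3, 0.1, -0.3, 0, 0, 0, 28],
    [0.6, 0.2, 0, 0, 0, 0, 28],
    [0.8, 0.3, 0, 0, 0, 0, 28],
    [0.95, 0.4, 0, 0, 0, 0, 28],
    [1, 0.4, 0, 0, 0, 0, 28],
    [1, 0.4, 0, 0, 0, 0, 28],
    [1, 0.4, 0, 0, 0, 0, 28],
    [1, 0.35, 0, 0, 0, 0, 28]
  ]
}}

```text
time_s: 27.75
tcp_pos: [0.5761, 0.1048, 0.1773]
orientation: [-1.693, -2.645, 0.001]
force: [1.1, -0.6, -0.0]
finger_gap: 0.0342
finger_force: 38.9
```

Call:
{"name": "apply_moves", "arguments": {
  "increments": [
    [0.95, 0.35, 0, 0, 0, 0, 28],
    [0.8, 0.3, 0, 0, 0, 0, 28],
    [0.6, 0.2, 0, 0, 0, 0, 28],
    [0.3, 0.1, 0, 0, 0, 0, 28],
    [0.12, 0.02, 0, 0, 0, 0, 28],
    [0, 0, 0, 0, 0, 0, 28],
    [0, 0, 0, 0, 0, 0, 28]
  ]
}}

```text
time_s: 28.62
tcp_pos: [0.5639, 0.2475, 0.1783]
orientation: [1.696, 2.644, -0.0]
force: [0.2, 0.6, -0.9]
finger_gap: 0.0341
finger_force: 38.9
```

```bash
python3 go.py 1,.0546
```

```text
t 28.62 p [0.5639 0.2475 0.1783] yaw 0.4301 tilt [ 1.e-04 -1.e-04 -1.e+00] gap 0.0341 ff 38.94189131562598 F [ 0.2  0.6 -0.9]
1 [0.009 0.007 2.475]
```

Call:
{"name": "apply_moves", "arguments": {
  "increments": [
    [0.01, 0, 0.3, 0, 0, 0, 28],
    [0, 0, 0.6, 0, 0, 0, 28],
    [0, 0, 0.7, 0, 0, 0, 28],
    [0, 0, 0.45, 0, 0, 0, 28],
    [0, 0, 0.25, 0, 0, 0, 28],
    [0, 0, 0.11, 0, 0, 0, 28],
    [0, 0, 0.08, 0, 0, 0, 28],
    [0, 0, 0, 0, 0, 0, 28],
    [0, 0, 0, 0, 0, 0, 28]
  ]
}}

```text
time_s: 29.75
tcp_pos: [0.5639, 0.2491, 0.0546]
orientation: [1.694, 2.645, 0.002]
force: [0.2, 0.0, 1.4]
finger_gap: 0.0344
finger_force: 39.2
```

```bash
python3 go.py 1,.0546
```

```text
t 29.75 p [0.5639 0.2491 0.0546] yaw 0.4313 tilt [ 1.3e-03  4.0e-04 -1.0e+00] gap 0.0344 ff 39.20702742179856 F [0.2 0.  1.4]
1 [-0.02  -0.008 -0.001]
```

Call:
{"name": "apply_moves", "arguments": {
  "increments": [
    [0, 0, 0, 0, 0, 0, 45],
    [0, 0, 0, 0, 0, 0, 60],
    [0, 0, 0, 0, 0, 0, 65],
    [0, 0, 0, 0, 0, 0, 65],
    [0, 0, -0.2, 0, 0, 0, 65],
    [0, 0, -0.6, 0, 0, 0, 65],
    [0, 0, -0.9, 0, 0, 0, 65],
    [0, 0, -0.9, 0, 0, 0, 65],
    [0, 0, -0.6, 0, 0, 0, 65],
    [0, 0, -0.2, 0, 0, 0, 65],
    [0, 0, 0, 0, 0, 0, 65],
    [0, 0, 0, 0, 0, 0, 65]
  ]
}}

```text
time_s: 31.25
tcp_pos: [0.5628, 0.2488, 0.2221]
orientation: [-1.694, -2.644, 0.002]
force: [-0.0, 1.0, -0.1]
finger_gap: 0.0648
finger_force: 0.0
```

```bash
python3 go.py; python3 - <<'E'
from rig import robot
import cv2,numpy as np
a=robot.get_image('side')['frame'][:,:,::-1];b=robot.get_image('scene')['frame'][:,:,::-1]
cv2.imwrite('pics/s5.png',np.hstack([cv2.resize(a[150:410,190:450],(400,400)),cv2.resize(b[130:390,240:500],(400,400))]))
E
```

```text
t 31.25 p [0.5628 0.2488 0.2221] yaw 0.4313 tilt [-2.3e-03 -4.0e-04 -1.0e+00] gap 0.0648 ff 0.0 F [-0.   1.  -0.1]
```

View pics/s5.png

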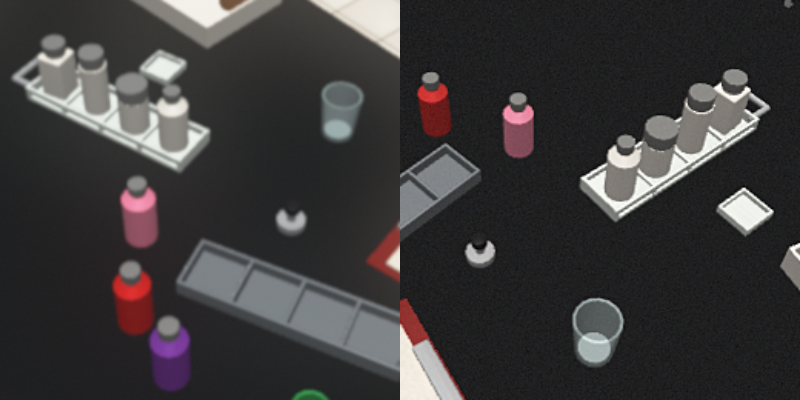

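All four bottles stand upright in the rack, in the order square, vial, jar, necked from the handle. The bystanders haven't moved and the gripper is clear, so I'll hand in.

```bash
python3 -c "
from rig import robot
print(robot.hand_in())"
```

```text
the job is handed in; nothing more can be done
None
```

The job is handed in: all four bottles stand upright in the reading rack in the same order from its handle (square, vial, jar, necked), the other things look untouched in the final pictures, it took about 31 s, and the hand-in returned no verdict.

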